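Show the trainee how to load the drive-wiping station

ROBOT

A 7-joint arm with a two-finger parallel gripper is mounted at the origin on the work surface. World frame = base frame: x ahead of the robot, y to its left, z up, the work surface at z = 0. Lengths are in m, angles in rad, forces in N, time in s.
With the tool pointing down it reaches from about 0.425 to 0.95 m from the base axis. Payload 16.7 kg.
Tool frame: the origin (TCP) lies at the very end of the fingers, on their centre line; the grasp point (between the pads) lies 19 mm behind it; x points along the fingers, z is the direction in which the jaws open and shut, and the axes are right-handed (so a half turn about x gives the same grasp; the last joint's range is limited). The gripper opens to 94 mm and grips with 3 to 60 N. Pads are 16 mm wide; open, the fingers measure 119 mm over their backs; the gripper's body (75 mm by 177 mm) begins 78 mm behind the grasp point.
Start: joints at [-1.468, 0.426, 0.074, 1.606, -0.034, 1.111, -0.067], TCP at [0.168, 0.654, 0.205] pointing down, gripper open.
Joint ranges: [-2.85, 2.85], [-0.5, 2.14], [-1.23, 1.37], [0.21, 2.46], [-1.02, 4.16], [0.16, 2.05], [-2.73, 2.73]. Speed limits (rad/s): [1.89, 1.89, 2.39, 2.39, 3.01, 3.01, 3.01].

INTERFACE

Orientations are given as a rotation vector (axis times angle).
In Python, from rig import env, get_image, calibration, close_job gives the robot as it stands. The module is installed in compiled form; this text tells all that it offers.
- The arm moves only by the tool servo_tool, never from a script. Its argument "motion" is a list that holds one entry, the list of rows, each a list of 6 numbers: the shift along the tool's x, y, z in m, then the turn, a rotation vector about the tool's x, y, z in rad. In form: [[[dx, dy, dz, rx, ry, rz], ...]]. A call has 1 to 20 rows; each row is the pose to reach, as a shift and turn from the pose measured when the call began, along the tool's axes at that moment; what a row does not reach only later rows make up. A row lasts 1/8 s, in which the tool goes at most 62.5 mm and 10.7 degrees, less where a joint would pass 70% of its speed; a pose out of reach is approached as far as the arm can. A call with a gripper value outside its range is refused whole. "jaw" is the finger opening in m, from 0 to 0.094, set as the call begins (left out, the last holds). The fingers move at their own pace and stop on an object; "squeeze" is the grip in N (left out, the last holds). Time passes only in rows, so rows that repeat a pose let the fingers close. It gives the time, the measured TCP pose, the force and the opening at its end, in the units of the state.
- env.read_state(): the state, without advancing time (a new reading comes with each control period).
- get_image(name): name is "scene" or "top"; returns (picture, depth): 480x640x3 uint8, red, green, blue; 480x640 float32, m along the optical axis (not along the pixel's ray), 0 where there is no reading.
- calibration(name): a dict with "camera_matrix" (3x3 intrinsics, pixels), "R" (3x3) and "t" (3): a world point X has camera coordinates R X + t. Camera axes: x right, y down, z forward; pixel columns grow to the right and rows downward; lengths in m; the calibration is good to about 2 mm. A picture is of the moment at which its call begins. calibration takes no time and is no camera call.
- close_job(): hands the job in, once; it reports no verdict.
The state is a dict: "time_s": time; "joints": joint angles; "joint_vel": joint speeds; "tau": joint torques, N m; "tool_pos": TCP position; "orientation": TCP orientation; "contact_force": force on the tool from outside, world axes, zero at the start; "torque": the same for the moment, N m; "gripper_width": finger opening in m.
Only numpy, scipy, OpenCV 4.12 (cv2) and the standard library are available. Lean on these libraries where they do the work, as an engineer would, in place of code of your own. Each camera call takes 0.05 s, during which the arm holds its last target. There are 200 camera calls.

TASK

Show the trainee how to load the drive-wiping station by pointing, touching nothing: point at the spare laptop drive on the mat, then at the station's empty bay, then at its round start button, each time pausing for two seconds with the fingertips a couple of centimetres above its middle. Do not bring the fingertips down close over any other drive, part or control, and finish with the hand raised about 20 cm above the bench.

Things in the scene. Friction and masses are not known exactly. Their poses are not given: they have to be found in the camera images.
- spare_top (a point): The spare: a loose laptop hard drive, a flat light-metal block 100 x 70 x 9.5 mm with a paper label on top; this point is the centre of its top face, z up. It lies by itself on the black mat (340 x 310 x 3 mm), turned any way, among other loose parts; the only drive of this small size that is not in the station.
- free_bay_mouth (a point): The empty bay of the drive-wiping station, the one of its four shallow pockets with no drive in it (dark floor showing; pocket 103 x 73 mm, 6 mm deep). The station is a grey box 250 (x) x 280 (y) x 30 mm high, with two rows of two bays, pitch 115 x 85 mm, and a control strip along one side; it stands left or right of the robot's centre line, the mat on the other side. This point is the centre of the pocket's mouth, level with the station's top, z up.
- start_top (a point): The round start button on the station's control strip: a grey round cap 28 mm across on a round black housing 44 mm across; this point is the centre of the cap's top, 22 mm above the station's top, z up. The strip holds three controls in a row, 80 mm apart, in any order: this button, a rotary dial and a rocker switch.
- start (a joint): Travel of the start button in m: 0 released, 0.006 fully down (5 N).
- dial_top (a point): Not wanted: the rotary dial on the control strip, a black disc 40 mm across with a low bar over it, 20 mm high; point on its axis at its top.
- rocker_top (a point): Not wanted: the small rectangular rocker switch on the control strip, 36 x 30 mm, 18 mm high; point on its top.
- bay_drive_a_top (a point): Not wanted: a drive already in the station, loose in its bay and standing 3.5 mm proud of the station's top: a laptop hard drive, a flat light-metal block 100 x 70 x 9.5 mm with a paper label on top; this point is the centre of its top face, z up.
- bay_drive_b_top (a point): Not wanted: a drive already in the station, loose in its bay and standing 3.5 mm proud of the station's top: a laptop hard drive, a flat light-metal block 100 x 70 x 9.5 mm with a paper label on top; this point is the centre of its top face, z up.
- bay_drive_c_top (a point): Not wanted: a drive already in the station, loose in its bay and standing 3.5 mm proud of the station's top: a laptop hard drive, a flat light-metal block 100 x 70 x 9.5 mm with a paper label on top; this point is the centre of its top face, z up.
- desktop_drive_top (a point): Not wanted: the big desktop hard drive lying on the mat, 147 x 102 x 26 mm; centre of its top face.
- disc_drive_top (a point): Not wanted: the square optical disc drive lying on the mat, 131 x 128 x 13 mm; centre of its top face.
- cooler_top (a point): Not wanted: the processor cooler with fan lying on the mat, 80 x 80 x 36 mm; centre of its top. On mat and station nothing stands higher than 55 mm above the bench; the equipment round the edges of the bench is up to 160 mm high.
Mind the look-alikes: they are no part of the job. What is shaped like the part that bears spare_top but red or turquoise is not meant.

How it is judged:
By the outcome, as a careful person would: the job done as asked, in the order asked, and still so for the second after the job is handed in, with the robot touching nothing.
It also fails if it takes over 64 s, if anything falls off the work surface, if the arm or the gripper's body presses on something with over 40 N, if the wrist force passes 120 N, or if a joint passes its speed limit or range.

## Working session

There is one attempt and no reset: what is moved stays moved. The work goes in short steps, Python scripts to look and compute and a tool call to move; the robot and the scene stay as the last step left them, time stands still between calls to the robot, and variables do not carry over. Pictures are saved under pics/ and viewed, about 8 in all and at most 12, crops included, and the job is handed in when it is done.

Besides the shell and the picture viewer there is one more tool, called after "Request:" by a JSON object that holds its "fn" and its "kwargs". servo_tool: Moves the arm, as the interface text tells. Its arguments: {"type":"object","properties":{"motion":{"type":"array"},"jaw":{"type":"number"},"squeeze":{"type":"number"}},"required":["motion"]}

```bash
mkdir -p pics
cat > h.py <<'E'
import numpy as np, cv2
from rig import env,get_image,calibration
from scipy.spatial.transform import Rotation as Rot
def ray(name,u,v,z):
    c=calibration(name);K,R,t=map(np.array,(c["camera_matrix"],c["R"],c["t"]))
    C=-R.T@t; d=R.T@np.linalg.solve(K,[u,v,1.]); return C+d*(z-C[2])/d[2]
def pix(name,X):
    c=calibration(name);K,R,t=map(np.array,(c["camera_matrix"],c["R"],c["t"]))
    p=K@(R@np.array(X)+t); return p[:2]/p[2]
E
python3 - <<'E'
from h import *
for n in ("top","scene"):
    p,d=get_image(n); cv2.imwrite(f"pics/{n}0.png",p[:,:,::-1]); np.save(n+"_d.npy",d)
    c=calibration(n);print(n,-np.array(c["R"]).T@np.array(c["t"]),np.array(c["camera_matrix"])[0,0])
s=env.read_state();print(s);print(Rot.from_rotvec(s["orientation"]).as_matrix().round(3))
E
```

```text
top [0.29177901 0.08327262 1.48587814] 588.9356848339778
scene [ 1.08145954 -0.35625527  0.67003132] 468.1654065817147
{'time_s': 0.1, 'joints': array([-1.46850249,  0.42666634,  0.07384443,  1.60654984, -0.03409631,
        1.11080089, -0.06712079]), 'joint_vel': array([ 0.00060494,  0.00022396, -0.00049652, -0.00088746,  0.00037325,
        0.00127098, -0.00194604]), 'tau': array([ 8.41783447e-03, -9.37473035e+01,  3.67663734e+00, -4.55037618e+01,
       -4.86920017e-02,  1.68875529e-02,  1.64591899e-05]), 'tool_pos': array([0.16809373, 0.6533188 , 0.20484445]), 'orientation': array([-1.02248005,  1.31875621,  1.02118467]), 'contact_force': array([0.09323463, 0.50124577, 0.04427314]), 'torque': array([-0.05295463,  0.00937659, -0.0482609 ]), 'gripper_width': 0.09401001473612948}
[[-0.    -0.968  0.249]
 [-0.001  0.249  0.968]
 [-1.    -0.    -0.001]]
```

View pics/top0.png

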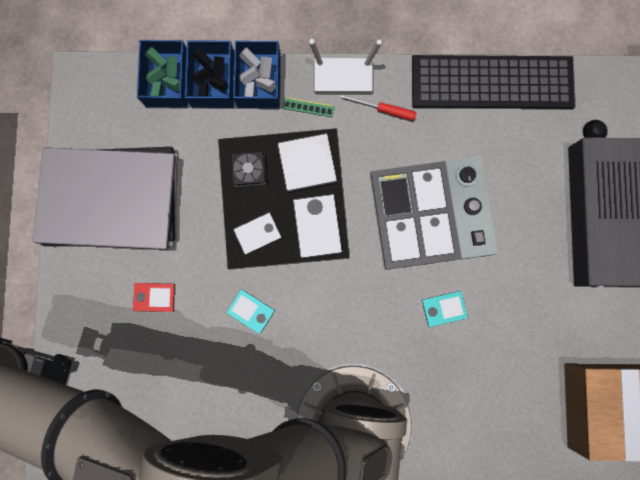

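View pics/scene0.png

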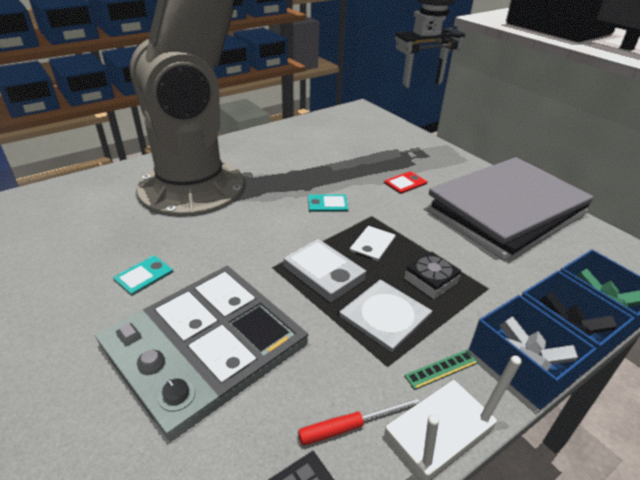

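The top picture shows these candidates:
- **Spare drive:** the small white-labelled drive on the mat at (257,233). It could be confused with the red one (154,297), the turquoise ones (250,311) and (445,308), the desktop drive (318,226), the disc drive (307,161), and the bay drives (428,189), (403,240) and (435,233).
- **Empty bay:** the dark pocket at (397,196).
- **Start button:** the round grey cap on a black housing at (473,206). The dial is at (467,174) and the rocker at (478,237).

Next I measure the three targets and check them in one close crop.

Run:
```python
from h import *
p=cv2.imread("pics/top0.png"); g=cv2.cvtColor(p,cv2.COLOR_BGR2GRAY)
def comp(mask,u,v,off):
    n,l,s,c=cv2.connectedComponentsWithStats(mask.astype(np.uint8)); k=l[v,u]
    pts=cv2.findContours((l==k).astype(np.uint8),0,2)[0][0]
    return cv2.minAreaRect(pts),s[k,4],c[k]
d=np.load("top_d.npy")
r,a,_=comp(g>90,257,238,0); print("spare",r,a); sp=r[0]
r2,a,_=comp(g<60,397,196,0); print("bay",r2,a)
# station outline -> grid
hsv=cv2.cvtColor(p,cv2.COLOR_BGR2HSV)
for n,(u,v),z in (("spare",sp,.0125),("bay",r2[0],.027),("start",(473,206),.052),("dial",(467,174),.05),("rocker",(478,237),.048)): print(n,ray("top",u,v,z).round(4), pix("scene",ray("top",u,v,z)).round(1))
for b in ((428.5,189),(403,240),(435,233)): print(ray("top",*b,.0335).round(4))
a=cv2.resize(p[130:270,365:505],None,fx=4,fy=4,interpolation=2)
b=cv2.resize(p[200:270,220:290],None,fx=3,fy=3,interpolation=2)
s=cv2.imread("pics/scene0.png"); e=cv2.resize(s[300:420,90:210],(210,210),interpolation=2)
o=np.zeros((560,780,3),np.uint8);o[:,:560]=a;o[:210,565:775]=b;o[220:430,565:775]=e
cv2.imwrite("pics/crop1.png",o)
```

```text
spare ((256.7865295410156, 232.89964294433594), (28.393735885620117, 40.536590576171875), 64.98310089111328) 1151
bay ((395.2199401855469, 196.0399932861328), (31.536964416503906, 23.33452606201172), 81.8698959350586) 700
spare [0.4639 0.2449 0.0125] [371.9 240.5]
bay [ 0.5587 -0.1025  0.027 ] [259.4 325.4]
start [ 0.5309 -0.2906  0.052 ] [149.4 352.6]
dial [ 0.6116 -0.278   0.05  ] [175.7 384.6]
rocker [ 0.4547 -0.3023  0.048 ] [128.1 327.7]
[ 0.5761 -0.1851  0.0335]
[ 0.4471 -0.1203  0.0335]
[ 0.4653 -0.1998  0.0335]
```

View pics/crop1.png

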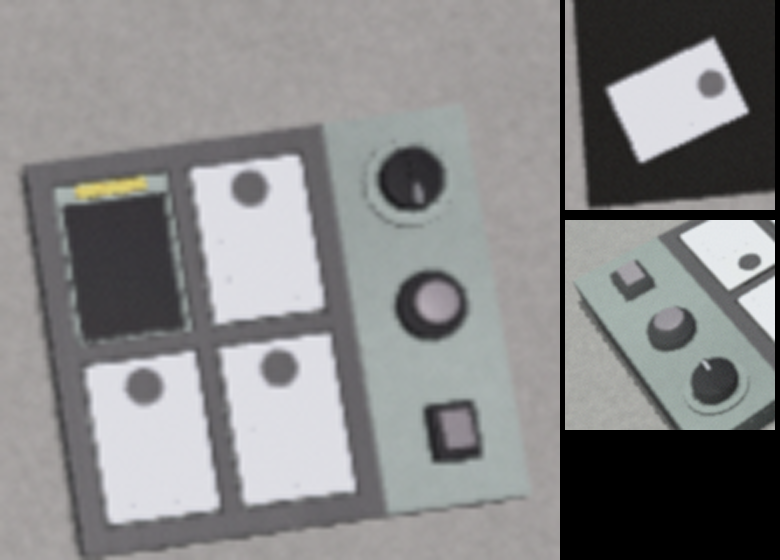

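The crop confirms the choices: the dark empty pocket is at about (396,194.6), the round grey cap on the black housing at (474,205), and the single small drive on the mat at (257,233). Refined, that gives the spare at (0.464, 0.245), the bay at (0.561, -0.104) and the start button at (0.533, -0.293).

First move: close the jaw and travel over the spare at height.

Request:
{"fn": "servo_tool", "kwargs": {"motion": [[[0,-0.014,-0.011,0,0,0],[0,-0.042,-0.034,0,0,0],[0,-0.07,-0.057,0,0,0],[0,-0.097,-0.08,0,0,0],[0,-0.125,-0.103,0,0,0],[0,-0.153,-0.126,0,0,0],[0,-0.18,-0.149,0,0,0],[0,-0.208,-0.172,0,0,0],[0,-0.236,-0.195,0,0,0],[0,-0.264,-0.218,0,0,0],[0,-0.292,-0.241,0,0,0],[0,-0.32,-0.264,0,0,0],[0,-0.347,-0.287,0,0,0],[0,-0.37,-0.306,0,0,0],[0,-0.388,-0.321,0,0,0],[0,-0.388,-0.321,0,0,0],[0,-0.388,-0.321,0,0,0],[0,-0.388,-0.321,0,0,0]]], "jaw": 0}}

```text
time_s: 2.35
tool_pos: [0.4633, 0.2463, 0.2052]
orientation: [-1.023, 1.318, 1.022]
contact_force: [-0.1, 0.7, -0.4]
gripper_width: 0.0002
```

Run:
```python
from h import *
s=env.read_state();print(s["time_s"],s["joints"].round(2),s["gripper_width"]);R=Rot.from_rotvec(s["orientation"]).as_matrix();print(R.round(3),s["tool_pos"])
B=ray("top",396,194.6,.03);S=ray("top",474.2,205,.052);P=ray("top",256.9,233,.0125)
for X in (P,B,S): print(X.round(4),pix("scene",X).round(1),(R.T@(X-s["tool_pos"])).round(4))
p,d=get_image("scene");cv2.imwrite("pics/scene1.png",p[:,:,::-1])
```

```text
2.35 [-0.89  0.18  0.31  1.95 -0.06  1.02  0.78] 0.00018987349078450415
[[-0.    -0.969  0.248]
 [-0.001  0.248  0.969]
 [-1.     0.    -0.001]] [0.46331587 0.24634005 0.20519806]
[0.4637 0.2446 0.0125] [371.8 240.5] [ 0.1927 -0.0008 -0.0014]
[ 0.5618 -0.1041  0.03  ] [259.4 325.7] [ 0.1755 -0.1824 -0.3149]
[ 0.5335 -0.2937  0.052 ] [148.1 354.4] [ 0.1537 -0.2019 -0.5056]
```

View pics/scene1.png

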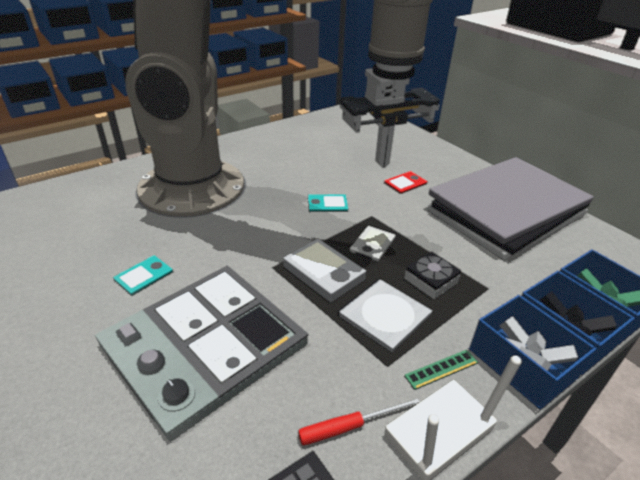

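The closed hand now stands above the spare, which is at about (373,241) in the scene view; nothing was disturbed. Next I descend to 21 mm above it and pause.

Request:
{"fn": "servo_tool", "kwargs": {"motion": [[[0.02,0,0,0,0,0],[0.05,-0.001,-0.001,0,0,0],[0.08,-0.001,-0.001,0,0,0],[0.11,-0.001,-0.001,0,0,0],[0.135,-0.001,-0.001,0,0,0],[0.155,-0.001,-0.001,0,0,0],[0.166,-0.001,-0.001,0,0,0],[0.171,-0.001,-0.001,0,0,0],[0.171,-0.001,-0.001,0,0,0],[0.171,-0.001,-0.001,0,0,0]]]}}

```text
time_s: 3.65
tool_pos: [0.4643, 0.2452, 0.0348]
orientation: [-1.023, 1.317, 1.022]
contact_force: [0.1, 0.2, 0.2]
gripper_width: 0.0005
```

Run:
```python
from h import *
# scene check of start cap / bay
s0=cv2.imread("pics/scene0.png");t0=cv2.imread("pics/top0.png")
p,d=get_image("scene");cv2.imwrite("pics/scene2.png",p[:,:,::-1])
q=env.read_state();print(q["tool_pos"],pix("scene",q["tool_pos"]))
o=np.zeros((400,800,3),np.uint8)
o[:,:400]=cv2.resize(s0[330:380,125:175],(400,400),interpolation=2)
o[:,400:]=cv2.resize(p[200:270,335:405,::-1],(400,400),interpolation=2)
cv2.imwrite("pics/crop2.png",o)
```

```text
[0.46435046 0.2451982  0.03479639] [373.10134201 232.76297881]
```

View pics/crop2.png

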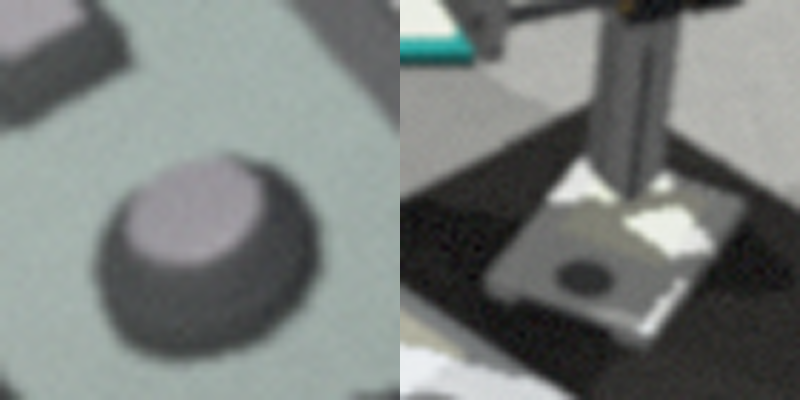

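The fingertips are centred over the spare (tip at about (375,234) in the scene, drive centre about (373,243)). The scene view shows the same +2 px bias at the known TCP as at the start cap, so the top-view positions agree. Now I hold.

Request:
{"fn": "servo_tool", "kwargs": {"motion": [[[0,0,0,0,0,0],[0,0,0,0,0,0],[0,0,0,0,0,0],[0,0,0,0,0,0],[0,0,0,0,0,0],[0,0,0,0,0,0],[0,0,0,0,0,0],[0,0,0,0,0,0],[0,0,0,0,0,0],[0,0,0,0,0,0],[0,0,0,0,0,0],[0,0,0,0,0,0],[0,0,0,0,0,0],[0,0,0,0,0,0],[0,0,0,0,0,0],[0,0,0,0,0,0],[0,0,0,0,0,0],[0,0,0,0,0,0],[0,0,0,0,0,0],[0,0,0,0,0,0]]]}}

```text
time_s: 6.2
tool_pos: [0.4643, 0.2452, 0.0348]
orientation: [-1.023, 1.317, 1.022]
contact_force: [-0.1, 0.9, 0.6]
gripper_width: 0.0008
```

Request:
{"fn": "servo_tool", "kwargs": {"motion": [[[-0.02,0,0,0,0,0],[-0.05,0,0,0,0,0],[-0.08,0,0,0,0,0],[-0.11,0,0,0,0,0],[-0.14,0,0,0,0,0],[-0.16,0,0,0,0,0],[-0.17,0,0,0,0,0],[-0.17,0,0,0,0,0]]]}}

```text
time_s: 7.2
tool_pos: [0.4644, 0.2454, 0.2049]
orientation: [-1.023, 1.317, 1.022]
contact_force: [-0.9, 0.9, -0.4]
gripper_width: 0.0005
```

Request:
{"fn": "servo_tool", "kwargs": {"motion": [[[0,-0.007,-0.012,0,0,0],[0,-0.022,-0.037,0,0,0],[0,-0.037,-0.063,0,0,0],[0,-0.052,-0.09,0,0,0],[0,-0.068,-0.117,0,0,0],[0,-0.084,-0.144,0,0,0],[0,-0.1,-0.172,0,0,0],[0,-0.116,-0.2,0,0,0],[0,-0.132,-0.227,0,0,0],[0,-0.147,-0.253,0,0,0],[0,-0.162,-0.279,0,0,0],[0,-0.173,-0.299,0,0,0],[0,-0.181,-0.313,0,0,0],[0,-0.181,-0.313,0,0,0],[0,-0.181,-0.313,0,0,0],[0,-0.181,-0.313,0,0,0]]]}}

```text
time_s: 9.2
tool_pos: [0.562, -0.1018, 0.2049]
orientation: [-1.024, 1.316, 1.023]
contact_force: [-0.2, -1.0, 0.3]
gripper_width: 0.0005
```

Run:
```python
from h import *
s=env.read_state();R=Rot.from_rotvec(s["orientation"]).as_matrix();print(s["joints"].round(2))
for X in ((.4637,.2446,.0125),(.5618,-.1041,.03),(.5335,-.2937,.052)): print((R.T@(np.array(X)-s["tool_pos"])).round(4))
```

```text
[-0.38  0.28  0.54  1.87 -0.17  1.04  1.55]
[0.1925 0.1809 0.3113]
[ 0.1749 -0.0002 -0.0024]
[ 0.1528 -0.0196 -0.1931]
```

Now I descend over the bay to 21 mm above its mouth and hold, then lift and move over the start button.

Request:
{"fn": "servo_tool", "kwargs": {"motion": [[[0.02,0,-0.001,0,0,0],[0.05,0,-0.002,0,0,0],[0.08,0,-0.002,0,0,0],[0.11,0,-0.002,0,0,0],[0.135,0,-0.002,0,0,0],[0.149,0,-0.002,0,0,0],[0.154,0,-0.002,0,0,0],[0.154,0,-0.002,0,0,0],[0.154,0,-0.002,0,0,0]]]}}

```text
time_s: 10.32
tool_pos: [0.5621, -0.1037, 0.0517]
orientation: [-1.024, 1.315, 1.023]
contact_force: [0.4, -0.2, -0.3]
gripper_width: 0.0003
```

Run:
```python
from h import *
o=np.zeros((400,800,3),np.uint8)
p,d=get_image("scene");o[:,:400]=cv2.resize(p[270:390,200:320,::-1],(400,400),interpolation=2)
p,d=get_image("top");o[:,400:]=cv2.resize(p[130:270,365:505,::-1],(400,400),interpolation=2)
cv2.imwrite("pics/crop3.png",o); print(env.read_state()["joints"].round(2))
```

```text
[-0.29  0.48  0.45  1.99 -0.31  0.74  1.68]
```

View pics/crop3.png

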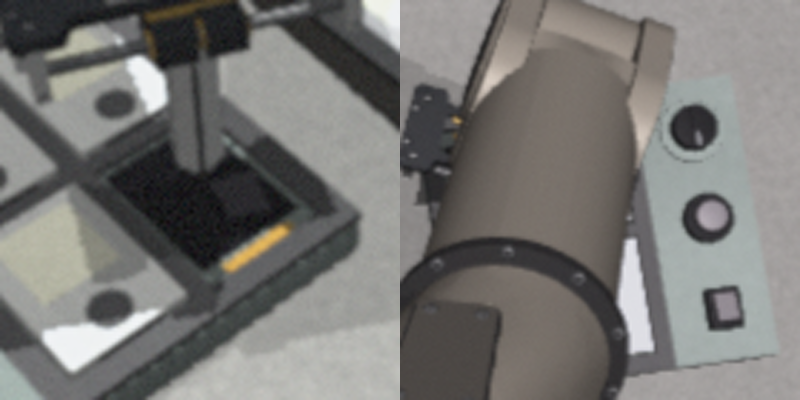

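The tips are centred over the dark pocket (crop tip (200,172), pocket centre about (208,205), consistent with a 21 mm height). Now I hold, lift and move over the button.

Request:
{"fn": "servo_tool", "kwargs": {"motion": [[[0,0,0,0,0,0],[0,0,0,0,0,0],[0,0,0,0,0,0],[0,0,0,0,0,0],[0,0,0,0,0,0],[0,0,0,0,0,0],[0,0,0,0,0,0],[0,0,0,0,0,0],[0,0,0,0,0,0],[0,0,0,0,0,0],[0,0,0,0,0,0],[0,0,0,0,0,0],[0,0,0,0,0,0],[0,0,0,0,0,0],[0,0,0,0,0,0],[0,0,0,0,0,0],[0,0,0,0,0,0],[0,0,0,0,0,0],[0,0,0,0,0,0],[0,0,0,0,0,0]]]}}

```text
time_s: 12.92
tool_pos: [0.562, -0.1037, 0.0516]
orientation: [-1.024, 1.315, 1.023]
contact_force: [0.0, 0.5, -0.1]
gripper_width: 0.0004
```

Request:
{"fn": "servo_tool", "kwargs": {"motion": [[[-0.02,0,0,0,0,0],[-0.05,0,0,0,0,0],[-0.08,0,0,0,0,0],[-0.11,0,0,0,0,0],[-0.135,0,0,0,0,0],[-0.153,0,0,0,0,0],[-0.153,0,0,0,0,0]]]}}

```text
time_s: 13.8
tool_pos: [0.5623, -0.1038, 0.2055]
orientation: [-1.024, 1.314, 1.022]
contact_force: [-0.1, -0.0, -1.0]
gripper_width: 0.0002
```

Request:
{"fn": "servo_tool", "kwargs": {"motion": [[[0,-0.001,-0.012,0,0,0],[0,-0.003,-0.036,0,0,0],[0,-0.006,-0.062,0,0,0],[0,-0.009,-0.09,0,0,0],[0,-0.012,-0.118,0,0,0],[0,-0.015,-0.145,0,0,0],[0,-0.018,-0.17,0,0,0],[0,-0.019,-0.184,0,0,0],[0,-0.019,-0.191,0,0,0],[0,-0.019,-0.191,0,0,0],[0,-0.019,-0.191,0,0,0],[0,-0.019,-0.191,0,0,0]]]}}

```text
time_s: 15.3
tool_pos: [0.5339, -0.2928, 0.2052]
orientation: [-1.025, 1.313, 1.023]
contact_force: [0.0, 0.1, -0.4]
gripper_width: 0.0007
```

Run:
```python
from h import *
s=env.read_state();R=Rot.from_rotvec(s["orientation"]).as_matrix();print(s["joints"].round(2))
print((R.T@(np.array((.5335,-.2937,.052))-s["tool_pos"])).round(4))
```

```text
[-0.07  0.36  0.6   1.79 -0.23  1.06  1.94]
[ 0.1532  0.0007 -0.0013]
```

Request:
{"fn": "servo_tool", "kwargs": {"motion": [[[0.02,0,0,0,0,0],[0.05,0,-0.001,0,0,0],[0.08,0,-0.001,0,0,0],[0.105,0.001,-0.001,0,0,0],[0.122,0.001,-0.001,0,0,0],[0.131,0.001,-0.001,0,0,0],[0.131,0.001,-0.001,0,0,0],[0.131,0.001,-0.001,0,0,0]]]}}

```text
time_s: 16.3
tool_pos: [0.5336, -0.2936, 0.075]
orientation: [-1.026, 1.312, 1.022]
contact_force: [0.1, 0.5, 0.3]
gripper_width: 0.0004
```

Run:
```python
from h import *
p,d=get_image("scene");cv2.imwrite("pics/crop4.png",cv2.resize(p[290:410,90:210,::-1],(480,480),interpolation=2))
```

```text
(no output)
```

View pics/crop4.png

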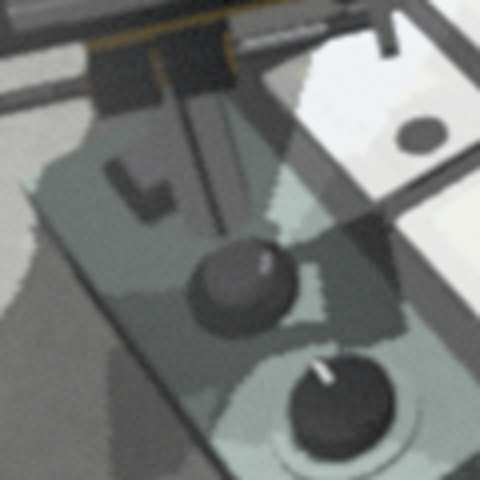

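Run:
```python
from h import *
q=env.read_state()["tool_pos"]
print(pix("scene",q), pix("scene",[q[0],q[1],.052]), "tip seen",90+220/4,290+236/4,"cap seen 149.6 356.2")
d=np.array([90+220/4,290+236/4])-pix("scene",q)
print(ray("scene",*(np.array([149.6,356.2])-d),.052), ray("scene",149.6,356.2,.052))
```

```text
[145.22116371 345.2789284 ] [148.15349982 354.45860476] tip seen 145.0 349.0 cap seen 149.6 356.2
[ 0.53120164 -0.28996725  0.052     ] [ 0.53835715 -0.29284045  0.052     ]
```

The scene cross-check agrees with the top view to within 4–5 mm laterally, which is well inside the 28 mm cap. Hold, then raise.

Request:
{"fn": "servo_tool", "kwargs": {"motion": [[[0.001,0,0.001,0,0,0],[0.001,0,0.001,0,0,0],[0.001,0,0.001,0,0,0],[0.001,0,0.001,0,0,0],[0.001,0,0.001,0,0,0],[0.001,0,0.001,0,0,0],[0.001,0,0.001,0,0,0],[0.001,0,0.001,0,0,0],[0.001,0,0.001,0,0,0],[0.001,0,0.001,0,0,0],[0.001,0,0.001,0,0,0],[0.001,0,0.001,0,0,0],[0.001,0,0.001,0,0,0],[0.001,0,0.001,0,0,0],[0.001,0,0.001,0,0,0],[0.001,0,0.001,0,0,0],[0.001,0,0.001,0,0,0],[0.001,0,0.001,0,0,0],[0.001,0,0.001,0,0,0],[0.001,0,0.001,0,0,0]]]}}

```text
time_s: 18.85
tool_pos: [0.5339, -0.2927, 0.074]
orientation: [-1.026, 1.312, 1.022]
contact_force: [-0.1, 0.8, -0.8]
gripper_width: 0.0006
```

Request:
{"fn": "servo_tool", "kwargs": {"motion": [[[-0.02,0,0,0,0,0],[-0.05,0,0,0,0,0],[-0.08,0,0,0,0,0],[-0.105,0,0,0,0,0],[-0.12,0,0,0,0,0],[-0.127,0,0,0,0,0],[-0.127,0,0,0,0,0],[-0.127,0,0,0,0,0],[-0.127,0,0,0,0,0],[-0.127,0,0,0,0,0]]]}}

```text
time_s: 20.1
tool_pos: [0.5331, -0.2927, 0.2006]
orientation: [-1.025, 1.313, 1.022]
contact_force: [-0.0, 0.7, 1.1]
gripper_width: 0.0005
```

Run:
```python
from h import *
import rig
p,d=get_image("scene");cv2.imwrite("pics/end.png",p[:,:,::-1])
s=env.read_state();print(s["time_s"],s["tool_pos"],abs(s["joint_vel"]).max()); rig.close_job()
```

```text
20.15 [ 0.53315202 -0.29274091  0.20071891] 0.002870032714218055
the job is handed in; nothing more can be done
```

View pics/end.png

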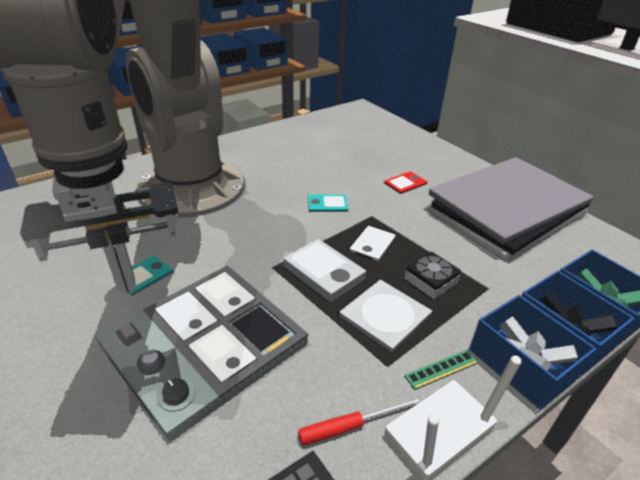

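I pointed with closed fingers at the spare drive, then the empty bay, then the start button. Each time I held for about 2.5 s with the fingertips about 22 mm above the middle. The hand finished raised at z = 0.20 m, and I handed the job in at 20.2 s.

- **Contact:** the force readings after each move stayed at noise level, about 1 N. The last picture shows nothing moved.
- **Position checks:** close views at the spare and the bay showed the fingertips centred. At the start button the two camera views disagreed by about 4–5 mm sideways. I shifted 1 mm towards the second view's estimate, so any remaining offset should be well within the 28 mm cap.

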